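Stack the lens-repair parts trays

ROBOT

A 6-joint arm with a two-finger parallel gripper is mounted at the origin on the work surface. World frame = base frame: x ahead of the robot, y to its left, z up, the work surface at z = 0. Lengths are in m, angles in rad, forces in N, time in s.
With the tool pointing down it reaches from about 0.4 to 0.925 m from the base axis. Payload 12.5 kg.
Tool frame: the origin (TCP) lies midway between the tips of the shut fingers; the grasp point (between the pads) lies 19 mm behind it (bot.grip_point_offset is the distance from the TCP to the grasp point, in m); z points along the fingers, y is the line along which they close (so a half turn about z gives the same grasp; the last joint's range is limited). The gripper opens to 95 mm and grips with 3 to 60 N. Pads are 20 mm wide; open, the fingers measure 119 mm over their backs; the gripper's body (75 mm by 180 mm) begins 59 mm behind the grasp point.
Start: joints at [-1.405, 0.491, 1.559, -0, 1.092, -0.106], TCP at [0.168, -0.602, 0.215] pointing down, gripper open.
Joint ranges: [-3.1, 3.1], [-0.84, 2.19], [0.05, 2.79], [-1.13, 4.28], [0.06, 2.93], [-2.69, 2.69]. Speed limits (rad/s): [2.22, 2.22, 2.79, 3.14, 3.14, 3.14].

INTERFACE

Orientations are given as [roll, pitch, yaw] about the fixed x, y, z axes, in that order (R = Rz(yaw) Ry(pitch) Rx(roll)).
In Python, from cell import bot gives the robot as it stands. The module is installed in compiled form; this text tells all that it offers.
- The arm moves only by the tool apply_moves, never from a script. Its arguments are lists of equal length, an entry for each row: "claw": the closure in counts, from 0 (fully open) to 255 (shut); "offset": the shift along the tool's x, y, z in cm, a list of three; "twist": the turn, a rotation vector about the tool's x, y, z in degrees, a list of three. A call has 1 to 5 rows; each row is the pose to reach, as a shift and turn from the pose commanded when the call began, along the tool's axes at that moment; what a row does not reach only later rows make up. A row lasts 1/8 s, in which the tool goes at most 62.5 mm and 10.7 degrees, less where a joint would pass 70% of its speed; a pose out of reach is approached as far as the arm can. A call with a gripper value outside its range is refused whole. The fingers move at their own pace and stop on an object; "squeeze" is the grip in N (left out, the last holds). Time passes only in rows, so rows that repeat a pose let the fingers close. It gives the time, the measured TCP pose, the force, the opening and the grip force at its end, in the units of the state.
- bot.state(): the state, without advancing time (a new reading comes with each control period).
- bot.read_camera(name): name is "scene" or "side" or "wrist"; returns (picture, depth): 480x640x3 uint8, red, green, blue; 480x640 float32, m along the optical axis (not along the pixel's ray), 0 where there is no reading.
- bot.calibration(name): a dict with "fx", "fy", "cx", "cy" (pixels), "camera_from_world" (4x4, takes a point from world to camera coordinates); the wrist camera has in their place "T_tool_cam" (4x4, takes a point from camera to tool coordinates, whose origin is the TCP and whose axes are the flange's). Camera axes: x right, y down, z forward; pixel columns grow to the right and rows downward; lengths in m; the calibration is good to about 2 mm. The wrist camera is an equidistant fisheye: a pixel r from the principal point sees the ray r / f radians off the axis. A picture is of the moment at which its call begins: read the wrist's pose just before it. calibration takes no time and is no camera call.
- bot.close_job(): hands the job in; it is judged then, once.
Trained networks look in the newest picture that a camera, given by its name, has taken for a name from the list of things; names that differ only in an ending like _2 or _b are one class to them, and where a whole thing is asked for, a point or a joint stands for the part that bears it (a point fixed in the world has none). Each returns a list of dicts, best first, with "score" (0 to 1); they miss things now and then, are a little off and sometimes report something else, mostly with a low value. They report only what shows in the picture. A call takes as long as a camera call. They do not tell look-alikes from the thing itself.
- bot.look_for(camera, name): "rect" ([left, top, right, bottom] in pixels, round what is visible of it).
- bot.cut_out(camera, name): "region" (480x640 bool, what is visible of it) and "rect" ([left, top, right, bottom] in pixels, round what is visible of it).
The state is a dict: "clock": time; "joint_pos": joint angles; "qvel": joint speeds; "joint_torque": joint torques, N m; "tcp_pos": TCP position; "ee_rot": TCP orientation; "ft_force": force on the tool from outside, world axes, zero at the start; "wrist_torque": the same for the moment, N m; "gripper_width": finger opening in m; "grasp_force": force on a finger pad.
Only numpy, scipy, OpenCV 4.12 (cv2) and the standard library are available. Lean on these libraries where they do the work, as an engineer would, in place of code of your own. Each camera call takes 0.05 s, during which the arm holds its last target. There are 200 camera calls.

TASK

Take the two parts trays off the sloping rack and stack them on the tray that stands on the bench: first the deep tray, then the shallow one on top, each with all four corner pins fully home in the sockets of the tray below. Set them down without dropping them, leave the bottom tray where it stands, and do not disturb the jar, the tape roll, the wooden block or the screwdriver.

Things in the scene. Friction and masses are not known exactly. Their poses are not given: they have to be found in the camera images.
- base_tray: Bottom tray: wood, 130 mm (its x) by 114 mm (its y), 40 mm from underside to the tops of its corner posts; 5 mm floor and walls, middle rib along x, top at 38 mm. About 0.85 kg, loose, level on the bench on its pins, turned up to 35 degrees. Origin: centre of the shell's underside, where the pins begin, 10 mm above the bench; z up. A tray seated on it has its origin 40 mm higher.
- deep_tray: Deep tray: like the bottom tray (same plan, pins, sockets, origin, axes) but 55 mm from underside to post tops, rib top at 53 mm, walls 51 mm; about 0.36 kg. Starts in either bay of the rack, lying on the slope on its pins, its x pointing up the slope, its lower wall against the lip. Stacks either way round (half turn). A tray seated on it has its origin 55 mm higher.
- shallow_tray: Shallow tray: like the bottom tray (same plan, pins, sockets, origin, axes) but 35 mm from underside to post tops, rib top at 33 mm, walls 31 mm; about 0.27 kg. Starts in the other bay of the rack, lying in the same way. Stacks either way round (half turn).
- deep_rib (a point): Middle of the top edge of the deep tray's rib: an upright wooden wall 12 mm thick (faces look to the tray's +-y), 120 mm long along the tray's x, down to the 5 mm floor; it is the tray's handle. Beside it, within 14 mm of the middle along x, the compartment is free for 46 mm on both sides; small lens cells up to 12 mm tall are fixed to the floor further off.
- shallow_rib (a point): Middle of the top edge of the shallow tray's rib, the same kind of handle: 12 mm thick, 120 mm long along the tray's x, 28 mm tall above the 5 mm floor, with the same free room beside it; lens cells up to 6 mm tall further off.
- base_socket (a point): Mouth of the bottom tray's socket at its +x +y corner. Every tray has four: square, 11 mm wide, 12 mm deep, open upward in the 22 mm corner posts at x = +-54, y = +-46 mm. Below each post a round steel pin stands out: 8 mm thick, 10 mm long, its lower half tapered to 4 mm at the tip.
- rack: Fixed wooden rack, 290 mm wide (its y), its board sloping 30 degrees: rising towards its +x, facing its -x (towards the robot and the bottom tray). Origin on the bench below the board's centre, z up; there the board's face is 62 mm high; it reaches 75 mm up and down the slope. Two bays, centres at y = +-68 mm; low strips 16 mm and a lower lip 24 mm high bound them. Trays in it are tilted with it.
- jar: Bystander: amber glass jar with a dark cap, 58 mm across, 140 mm tall, standing between the rack and the bottom tray. Origin at the centre of its underside.
- tape_roll: Bystander: roll of brown tape lying flat, 84 mm across, 45 mm tall, near the right side of the bottom tray. Origin at the centre of its underside.
- wood_block: Bystander: wooden block 50 x 75 x 60 mm high standing beyond the bottom tray. Origin at the centre of its underside.
- screwdriver: Bystander: screwdriver with a dark wooden handle 200 mm long, 26 mm thick, lying on the bench in front of the robot. Origin at its middle, on the bench.
Things that resemble listed ones, but are neither listed nor needed, are in the scene too. Leave any orange or purple look-alike of the base_tray alone. What is shaped like the deep_tray but orange or red is not meant.

How it is judged:
By the outcome, as a careful person would: the job done as asked, in the order asked, and still so for the second after the job is handed in, with the robot touching nothing.
It also fails if it takes over 72 s, if anything falls off the work surface, if the arm or the gripper's body presses on something with over 40 N, if the wrist force passes 120 N, or if a joint passes its speed limit or range.

## Working session

There is one attempt and no reset: what is moved stays moved. The work goes in short steps, Python scripts to look and compute and a tool call to move; the robot and the scene stay as the last step left them, time stands still between calls to the robot, and variables do not carry over. Pictures are saved under pics/ and viewed, at most 10 in all, crops included, and the job is handed in when it is done.

Besides the shell and the picture viewer there is one more tool, called after "Emit:" as name(argument=value, ...) on one line, values as JSON. apply_moves: Moves the arm, as the interface text tells. Its arguments: {"type":"object","properties":{"claw":{"type":"array","items":{"type":"number"}},"offset":{"type":"array","items":{"type":"array","items":{"type":"number"}}},"twist":{"type":"array","items":{"type":"array","items":{"type":"number"}}},"squeeze":{"type":"number"}},"required":["claw","offset","twist"]}

```bash
mkdir -p pics
python3 - <<'E'
from cell import bot
import cv2,numpy as np
s=bot.state(); print({k:np.round(v,3) for k,v in s.items()})
for c in ("scene","side"):
    p,d=bot.read_camera(c); cv2.imwrite(f"pics/{c}0.png",p[:,:,::-1]); np.savez(f"{c}0.npz",p=p,d=d)
    k=bot.calibration(c); print(c,{a:np.round(b,3) for a,b in k.items()})
    for n in ("base_tray","deep_tray","shallow_tray","rack","jar"):
        print(n,[(np.round(r["rect"]).astype(int).tolist(),round(r["score"],2)) for r in bot.look_for(c,n)])
print(bot.calibration("wrist"))
E
```

```text
{'clock': np.float64(0.0), 'joint_pos': array([-1.405,  0.492,  1.559, -0.   ,  1.092, -0.106]), 'qvel': array([-0.   ,  0.001, -0.001, -0.001,  0.001,  0.   ]), 'joint_torque': array([ 0.0000e+00, -6.1265e+01, -2.5819e+01,  6.9000e-02,  4.8000e-02,
       -0.0000e+00]), 'tcp_pos': array([ 0.168, -0.602,  0.214]), 'ee_rot': array([-3.141, -0.   ,  0.272]), 'ft_force': array([-0.68 , -0.064,  0.172]), 'wrist_torque': array([-0.037, -0.05 ,  0.023]), 'grasp_force': np.float64(0.0), 'gripper_width': np.float64(0.095)}
scene {'fx': np.float64(551.11), 'fy': np.float64(551.11), 'cx': np.float64(317.651), 'cy': np.float64(232.807), 'camera_from_world': array([[-0.062,  0.998,  0.024,  0.068],
       [ 0.537,  0.053, -0.842, -0.212],
       [-0.842, -0.039, -0.539,  1.684],
       [ 0.   ,  0.   ,  0.   ,  1.   ]])}
base_tray [([121, 188, 187, 232], 0.85), ([213, 194, 269, 228], 0.79), ([182, 228, 243, 280], 0.78), ([301, 229, 332, 299], 0.37)]
deep_tray [([375, 244, 460, 302], 0.84), ([269, 292, 358, 380], 0.84), ([438, 178, 508, 227], 0.74), ([326, 205, 356, 238], 0.28)]
shallow_tray [([4
[... 447 characters left out ...]
164, 413, 232], 0.82), ([406, 211, 450, 271], 0.77)]
deep_tray [([204, 164, 274, 225], 0.98), ([238, 418, 308, 480], 0.89), ([173, 223, 251, 285], 0.79)]
shallow_tray [([181, 285, 262, 347], 0.76)]
rack [([159, 235, 262, 372], 0.61)]
jar []
{'fx': 371.64829954431775, 'fy': 371.64829954431775, 'cx': 317.4195671703376, 'cy': 238.69241296678024, 'T_tool_cam': array([[ 4.73978561e-05, -9.67403820e-01, -2.53238714e-01,
         7.14493638e-02],
       [ 9.99999971e-01, -1.34359292e-05,  2.38493645e-04,
        -8.16960714e-04],
       [-2.34122161e-04, -2.53238718e-01,  9.67403792e-01,
        -1.70112853e-01],
       [ 0.00000000e+00,  0.00000000e+00,  0.00000000e+00,
         1.00000000e+00]])}
```

View pics/scene0.png

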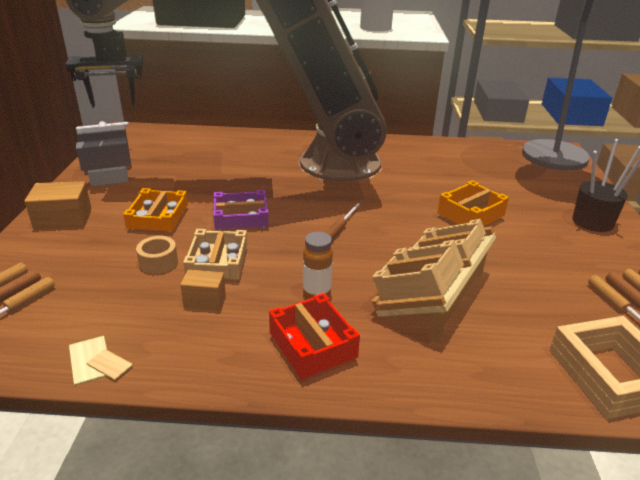

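View pics/side0.png

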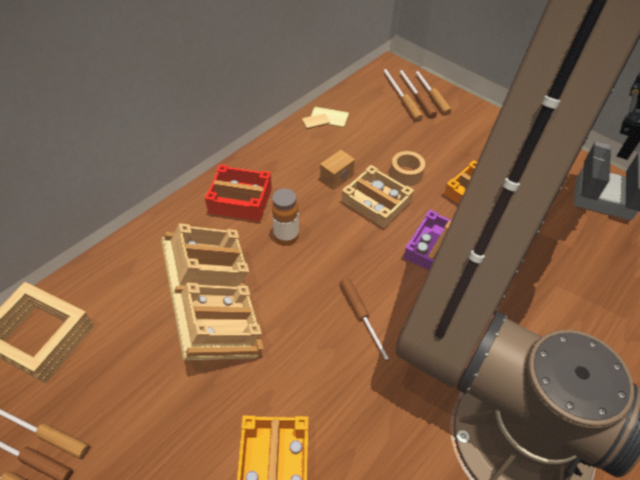

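The scene picture shows three base-type trays: natural wood at (216,254), orange at (156,210) and purple at (241,210). Only the natural wood one fits base_tray; in the side view it is at (378,195). Deep-type trays are the rack tray at scene (418,272) / side (210,255), the red one at (314,335) and the orange one at (473,205). The wood one in the rack is the one meant. The shallow tray is in the other bay, at scene (450,240) / side (222,315). I'll confirm this in one crop and fit the point clouds.

```bash
cat > h.py <<'E'
import numpy as np,cv2
from cell import bot
from scipy.spatial.transform import Rotation as Ro
def cloud(c,d,mask=None):
    k=bot.calibration(c); v,u=np.nonzero((d>0)&(True if mask is None else mask)); z=d[v,u]
    P=np.c_[(u-k["cx"])/k["fx"]*z,(v-k["cy"])/k["fy"]*z,z]; T=np.linalg.inv(k["camera_from_world"])
    return P@T[:3,:3].T+T[:3,3]
def proj(c,P):
    k=bot.calibration(c);T=k["camera_from_world"];Q=np.asarray(P)@T[:3,:3].T+T[:3,3]
    return np.c_[Q[:,0]/Q[:,2]*k["fx"]+k["cx"],Q[:,1]/Q[:,2]*k["fy"]+k["cy"]]
E
python3 - <<'E'
from h import *
im=[]
C={}
for c,box in (("scene",(110,170,510,400)),("side",(150,130,480,390))):
    z=np.load(f"{c}0.npz"); x0,y0,x1,y1=box
    im.append(cv2.resize(z["p"][y0:y1,x0:x1,::-1],(660,int(660*(y1-y0)/(x1-x0))) if c=="side" else (660,380)))
    C[c]=cloud(c,z["d"]); m=np.zeros((480,640),bool)
    def sub(r):
        m=np.zeros((480,640),bool); m[r[1]:r[3],r[0]:r[2]]=1; return cloud(c,z["d"],m)
    B=sub((175,222,250,285) if c=="scene" else (335,160,418,236)); 
    bench=B[B[:,2]<.008]; print(c,"bench z",np.median(bench[:,2]))
    t=B[(B[:,2]>.043)&(B[:,2]<.056)]; print(len(t),t.min(0),t.max(0),np.histogram(B[:,2],np.arange(0,.07,.004))[0], cv2.minAreaRect((t[:,:2]*1000).astype(np.float32)))
    R=sub((365,215,500,320) if c=="scene" else (155,220,268,375)); R=R[R[:,2]>.015]
    np.save(f"R_{c}.npy",R);np.save(f"B_{c}.npy",B); print(R.min(0),R.max(0))
cv2.imwrite("pics/crop.png",cv2.resize(im[1],(660,520)))
E
```

```text
scene bench z 0.0023181638486352574
907 [ 0.48504361 -0.34871759  0.04304643] [ 0.68882058 -0.19743588  0.05596517] [1196  184   12  113  294  185  181  296  314  219  193  293  434  129
   35  487   29] ((588.75390625, -272.4700927734375), (205.0821990966797, 148.50613403320312), 2.771423101425171)
[0.30302275 0.07687633 0.01501039] [0.77572415 0.41268694 0.15422664]
side bench z -0.00022085968689977697
939 [ 0.40394695 -0.3784681   0.04302234] [ 0.6861587  -0.1963507   0.05578375] [1172  108  124  291  278  234  293  383  275  260  357  500  269   62
   84   55    1] ((554.520751953125, -248.11245727539062), (202.11001586914062, 240.27023315429688), 36.49132537841797)
[ 0.45150612 -0.01440925  0.01506828] [0.77379199 0.34381125 0.15377022]
```

View pics/crop.png

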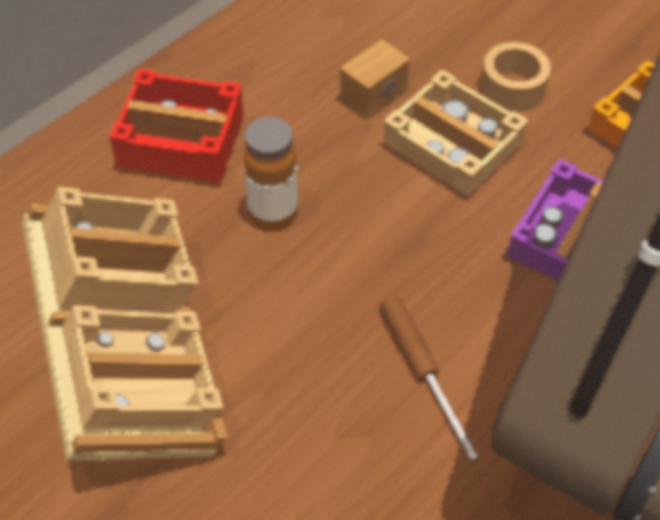

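The crop shows the wood base tray at (455,130), between the tape roll (515,75) and the block (375,75). The deep tray is in the far bay at (125,245) and the shallow tray in the near bay at (145,365). The red, purple and orange look-alikes stay out of it. Next I fit box models to the depth clouds.

```bash
cat >> h.py <<'E'
from scipy.optimize import least_squares
H=dict(base=(40,36,38),deep=(55,51,53),shallow=(35,31,33))
def boxes(n):
    p,w,r=[a/1000 for a in H[n]]; L=[]
    def b(x0,x1,y0,y1,z0,z1): L.append((np.array([x0+x1,y0+y1,z0+z1])/2,np.array([x1-x0,y1-y0,z1-z0])/2))
    X,Y=.065,.057
    b(-X,X,-Y,Y,0,.005); b(-X,X,Y-.005,Y,0,w); b(-X,X,-Y,.005-Y,0,w); b(X-.005,X,-Y,Y,0,w); b(-X,.005-X,-Y,Y,0,w); b(-.06,.06,-.006,.006,0,r)
    for sx in(-1,1):
        for sy in(-1,1): x,y=.054*sx,.046*sy; b(x-.011,x+.011,y-.011,y+.011,0,p)
    return L
def sdf(Q,n):
    D=[]
    for c,h in boxes(n):
        q=np.abs(Q-c)-h; D.append(np.linalg.norm(np.maximum(q,0),axis=1)+np.minimum(q.max(1),0))
    return np.min(D,0)
def fit(P,n,x0,full=True,flt=(.02,.010,.006)):
    """x = xyz, rotvec ; full=False: only x,y,z,yaw.  returns pose, residual stats"""
    x=np.array(x0,float); ht=H[n][0]/1000
    for m in flt:
        R=Ro.from_rotvec(x[3:]); Q=(P-x[:3])@R.as_matrix()
        k=(np.abs(Q[:,0])<.065+m)&(np.abs(Q[:,1])<.057+m)&(Q[:,2]>.007)&(Q[:,2]<ht+m)
        S=P[k]
        def res(v):
            y=v if full else np.r_[v[:3],0,0,v[3]]
            return sdf((S-y[:3])@Ro.from_rotvec(y[3:]).as_matrix(),n)
        s=least_squares(res,x if full else x[[0,1,2,5]],loss="soft_l1",f_scale=.0015,x_scale=[.01]*3+[.05]*(3 if full else 1))
        x=s.x if full else np.r_[s.x[:3],0,0,s.x[3]]
    r=np.abs(res(s.x)); return x,len(S),np.median(r)*1e3,s.cost/len(S)*1e6
def desc(x):
    M=Ro.from_rotvec(x[3:]).as_matrix(); return np.round(x[:3]*1e3,1), "tilt %.1f"%np.degrees(np.arccos(M[2,2])),"n",np.round(M[:,2],3),"yaw(x-axis) %.1f"%np.degrees(np.arctan2(M[1,0],M[0,0]))
E
python3 - <<'E'
from h import *
sc,si=np.load("scene0.npz"),np.load("side0.npz")
P={"scene":cloud("scene",sc["d"]),"side":cloud("side",si["d"])}
P["both"]=np.r_[P["scene"],P["side"]]
def pix(c,u,v):
    d=(sc if c=="scene" else si)["d"]; m=np.zeros((480,640),bool); m[v-3:v+4,u-3:u+4]=1; return np.median(cloud(c,d,m),0)
cb=pix("side",378,195); cd=pix("side",210,247); cs=pix("side",222,313); print(cb,cd,cs,"jar",pix("side",285,200),pix("scene",318,240),"block",pix("scene",203,278),"sd",pix("scene",340,225),pix("side",355,300),"tape",pix("side",408,166))
def best(Pc,n,starts,full): return min((fit(Pc,n,s,full) for s in starts),key=lambda f:f[3])
ri=(cd-cs); yaw0=np.arctan2(-ri[0],ri[1]) if ri[1]>0 else np.arctan2(ri[0],-ri[1]); print("rack yaw0",np.degrees(yaw0))
out={}
for c in ("scene","side","both"):
    b=best(P[c],"base",[np.r_[cb[:2],.010,0,0,np.radians(a)] for a in range(-90,90,15)],False); print(c,"base",desc(b[0]),b[1:]); out["base_"+c]=b[0]
    for n,c0 in (("deep",cd),("shallow",cs)):
        st=[np.r_[c0-[0,0,.03],(Ro.from_euler("z",a)*Ro.from_euler("y",-30,degrees=True)).as_rotvec()] for a in yaw0+np.radians([-20,-10,0,10,20])]
        f=best(P[c],n,st,True); print(c,n,desc(f[0]),f[1:]); out[n+"_"+c]=f[0]
np.savez("fit0.npz",**out)
E
```

```text
[ 0.54745626 -0.25208549  0.039338  ] [0.66435003 0.15821447 0.11879025] [0.54311854 0.23439704 0.0946816 ] jar [ 0.63200518 -0.02596659  0.13922349] [ 0.64806137 -0.03029022  0.14222513] block [ 0.68465283 -0.25274304  0.06244991] sd [0.39119947 0.010589   0.02189062] [0.40178185 0.00164079 0.02369554] tape [ 0.57287366 -0.4141319   0.00382975]
rack yaw0 57.85450947288047
scene base (array([ 550. , -255.6,   44.7]), 'tilt 0.0', 'n', array([0., 0., 1.]), 'yaw(x-axis) 67.3') (694, np.float64(1.4953984871034294), np.float64(1.4263289470556928))
scene deep (array([664.4, 163.4,  99.3]), 'tilt 29.4', 'n', array([-0.21 , -0.444,  0.871]), 'yaw(x-axis) 61.2') (2177, np.float64(1.0261007653773433), np.float64(1.0161840879196202))
scene shallow (array([552.9, 241.9,  72.9]), 'tilt 29.8', 'n', array([-0.237, -0.438,  0.867]), 'yaw(x-axis) 61.3') (1300, np.float64(0.780996367395243), np.float64(0.6666343012090115))
side base (array([ 549.3, -260.8,   44.6]), 'tilt 0.0', 'n', array([ 0., -0.,  1.]), 'yaw(x-axis) -36.5') (581, np.float64(1.2559259661100164), np.float64(1.224285658938937))
side d
[... 205 characters left out ...]
241.3,  71.6]), 'tilt 30.1', 'n', array([-0.257, -0.43 ,  0.865]), 'yaw(x-axis) 61.2') (2897, np.float64(0.793237939638567), np.float64(0.8691419638530211))
both base (array([ 552.9, -259.4,   43.9]), 'tilt 0.0', 'n', array([ 0., -0.,  1.]), 'yaw(x-axis) -25.3') (1354, np.float64(1.4314427194940227), np.float64(1.288696487923952))
both deep (array([672.4, 176.5,  71.8]), 'tilt 30.0', 'n', array([-0.242, -0.437,  0.866]), 'yaw(x-axis) 61.2') (7058, np.float64(0.9103478417283456), np.float64(0.7061024539753313))
both shallow (array([553.2, 241.5,  72. ]), 'tilt 29.9', 'n', array([-0.246, -0.433,  0.867]), 'yaw(x-axis) 61.2') (4093, np.float64(0.873875927469233), np.float64(0.8534024951247774))
```

Run:
```python
from h import *
P=[cloud(c,np.load(c+"0.npz")["d"]) for c in("scene","side")]
P.append(np.r_[P[0],P[1]])
F=np.load("fit0.npz")
for i,p in enumerate(P):
    out=[]
    for z in(.006,.012):
        for a in range(-60,60,15):
            x=fit(p,"base",np.r_[.55,-.255,z,0,0,np.radians(a)],False,flt=(.012,.008,.006))[0]
            S=p[np.linalg.norm(p[:,:2]-[.55,-.255],axis=1)<.12]; S=S[(S[:,2]>.012)]
            Q=(S-x[:3])@Ro.from_rotvec(x[3:]).as_matrix(); out.append((np.maximum(.004-np.abs(sdf(Q,"base")),0).sum(),x))
    s,x=max(out,key=lambda o:o[0]); print(i,round(s,3),desc(x))
    for n in("deep","shallow"):
        f=fit(p,n,F[n+"_both"]); print(n,desc(f[0]),f[1:])
    if i==2: np.savez("fit1.npz",base=x,deep=fit(p,"deep",F["deep_both"])[0],shallow=fit(p,"shallow",F["shallow_both"])[0])
s=bot.state(); print(s["clock"])
```

```text
0 4.63 (array([ 553.1, -257.2,   30.3]), 'tilt 0.0', 'n', array([0., 0., 1.]), 'yaw(x-axis) 2.6')
deep (array([672.1, 176.7,  72.8]), 'tilt 29.9', 'n', array([-0.239, -0.438,  0.867]), 'yaw(x-axis) 61.2') (3489, np.float64(0.7993261778840542), np.float64(0.5792581134665922))
shallow (array([552.9, 241.9,  72.9]), 'tilt 29.8', 'n', array([-0.237, -0.438,  0.867]), 'yaw(x-axis) 61.3') (1300, np.float64(0.7809964391003255), np.float64(0.666634301208986))
1 4.368 (array([ 552.6, -257.3,   29.8]), 'tilt 0.0', 'n', array([0., 0., 1.]), 'yaw(x-axis) 2.4')
deep (array([672.6, 176.5,  70.5]), 'tilt 30.0', 'n', array([-0.241, -0.438,  0.866]), 'yaw(x-axis) 61.2') (3601, np.float64(0.7929987813713769), np.float64(0.6877621849786709))
shallow (array([553.3, 241.4,  71.4]), 'tilt 30.1', 'n', array([-0.254, -0.432,  0.866]), 'yaw(x-axis) 61.2') (2853, np.float64(0.7673382343323758), np.float64(0.8713220392627063))
2 8.514 (array([ 552.7, -257.3,   31.5]), 'tilt 0.0', 'n', array([0., 0., 1.]), 'yaw(x-axis) 2.5')
deep (array([672.4, 176.5,  71.8]), 'tilt 30.0', 'n', array([-0.242, -0.437,  0.866]), 'yaw(x-axis) 61.2') (7060, np.float64(0.9114072349720882), np.float64(0.7063132818382776))
shallow (array([553.2, 241.5,  72.1]), 'tilt 29.9', 'n', array([-0.247, -0.432,  0.867]), 'yaw(x-axis) 61.2') (4101, np.float64(0.8761741047787174), np.float64(0.853881980120857))
0.6
```

```bash
cat >> h.py <<'E'
def topcheck(P,n,x):
    """height (mm, tray frame) of tops: rib, walls; expected H"""
    Q=(P-x[:3])@Ro.from_rotvec(x[3:]).as_matrix()*1e3; p,w,r=H[n]
    z=Q[:,2]; ok=(z>p-18)&(z<p+12)
    rib=ok&(abs(Q[:,1])<4)&(abs(Q[:,0])<50); post=ok&(abs(abs(Q[:,0])-54)<10)&(abs(abs(Q[:,1])-46)<10)
    f=(abs(Q[:,2])<15)&(abs(Q[:,0])<40)&(abs(abs(Q[:,1])-30)<15)
    return "rib %.1f (%d) post90 %.1f floor %.1f"%(np.percentile(z[rib],70),r,np.percentile(z[post],80),np.median(z[f])), rib.sum()
def fitz(P,n,x0,tilt=None,flt=(.012,.008,.006)):
    """tray-frame shift x,y and turn about own z only (height and tilt held)"""
    x=np.array(x0,float)
    for m in flt:
        R=Ro.from_rotvec(x[3:]); Q=(P-x[:3])@R.as_matrix()
        k=(np.abs(Q[:,0])<.065+m)&(np.abs(Q[:,1])<.057+m)&(Q[:,2]>.007)&(Q[:,2]<H[n][0]/1000+.005); S=Q[k]
        res=lambda v: sdf((S-[v[0],v[1],0])@Ro.from_rotvec([0,0,v[2]]).as_matrix(),n)
        s=least_squares(res,[0,0,0],loss="soft_l1",f_scale=.0015,x_scale=[.01,.01,.05])
        x=np.r_[x[:3]+R.apply([s.x[0],s.x[1],0]),(R*Ro.from_rotvec([0,0,s.x[2]])).as_rotvec()]
    return x,len(S),np.median(abs(res(s.x)))*1e3
E
python3 - <<'E'
from h import *
P=[cloud(c,np.load(c+"0.npz")["d"]) for c in("scene","side")]
P.append(np.r_[P[0],P[1]])
F=dict(np.load("fit1.npz"))
for i,p in enumerate(P):
    x=np.r_[.5527,-.2573,.010,0,0,np.radians(2.5)]
    f=fitz(p,"base",x); print(i,desc(f[0]),f[1:],topcheck(p,"base",f[0]))
    for n in("deep","shallow"): print(n,topcheck(p,n,F[n]))
F["base"]=f[0]; np.savez("fit1.npz",**F)
E
```

```text
0 (array([ 552.8, -257.4,   10. ]), 'tilt 0.0', 'n', array([0., 0., 1.]), 'yaw(x-axis) 2.3') (2248, np.float64(1.6925698744437303)) ('rib 40.9 (38) post90 42.4 floor 8.4', np.int64(101))
deep ('rib 54.1 (53) post90 56.1 floor nan', np.int64(120))
shallow ('rib 33.7 (33) post90 36.2 floor nan', np.int64(101))
1 (array([ 553.1, -257.2,   10. ]), 'tilt 0.0', 'n', array([0., 0., 1.]), 'yaw(x-axis) 2.3') (2206, np.float64(1.1681247321768105)) ('rib 38.1 (38) post90 40.4 floor 5.5', np.int64(124))
deep ('rib 52.1 (53) post90 54.2 floor 13.8', np.int64(155))
shallow ('rib 32.2 (33) post90 34.0 floor 4.1', np.int64(176))
2 (array([ 553. , -257.3,   10. ]), 'tilt 0.0', 'n', array([0., 0., 1.]), 'yaw(x-axis) 2.3') (4454, np.float64(1.356958078624267)) ('rib 40.1 (38) post90 41.7 floor 7.7', np.int64(227))
deep ('rib 53.3 (53) post90 55.2 floor 13.8', np.int64(275))
shallow ('rib 32.9 (33) post90 34.8 floor 4.1', np.int64(277))
  return _methods._mean(a, axis=axis, dtype=dtype,
  ret = ret.dtype.type(ret / rcount)
```

```bash
cat >> h.py <<'E'
def toolR(x): return Ro.from_rotvec(x[3:])*Ro.from_euler("x",180,degrees=True)
def now():
    s=bot.state(); return np.array(s["tcp_pos"]),Ro.from_euler("xyz",s["ee_rot"])
def plan(wps,start=None):
    p,R=start or now()
    for q,S in wps:
        q=np.asarray(q); o=R.inv().apply(q-p)*100; t=np.degrees((R.inv()*S).as_rotvec())
        print("offset",np.round(o,2).tolist(),"twist",np.round(t,2).tolist(),"| |d| %.1fcm %.0fdeg rows>=%d"%(np.linalg.norm(o),np.linalg.norm(t),np.ceil(max(np.linalg.norm(o)/6.25,np.linalg.norm(t)/10.7))), "->",np.round(q,3)); p,R=q,S
def along(x,h): return x[:3]+Ro.from_rotvec(x[3:]).apply([0,0,h])
E
python3 - <<'E'
from h import *
F=np.load("fit1.npz"); d=F["deep"]; R=toolR(d); down=Ro.from_euler("xyz",[np.pi,0,.272])
mid=Ro.from_euler("xyz",[np.pi,0,np.radians(55)])
plan([((.33,-.40,.32),down),((.48,-.16,.33),mid),(along(d,.17)*.5+.5*np.array([.48,-.16,.33]),R),(along(d,.17),R),(along(d,.12),R),(along(d,.017),R)])
print(R.as_euler("xyz"))
E
```

```text
offset [21.05, -15.11, -10.53] twist [0.01, 0.0, -0.01] | |d| 28.0cm 0deg rows>=5 -> [ 0.33 -0.4   0.32]
offset [20.9, -19.09, -1.0] twist [0.0, 0.0, -39.42] | |d| 28.3cm 39deg rows>=5 -> [ 0.48 -0.16  0.33]
offset [15.08, -1.32, 5.55] twist [1.54, 29.94, -6.07] | |d| 16.1cm 31deg rows>=3 -> [ 0.556 -0.029  0.275]
offset [10.34, 0.3, 12.37] twist [0.0, 0.0, 0.0] | |d| 16.1cm 0deg rows>=3 -> [0.631 0.102 0.219]
offset [0.0, 0.0, 5.0] twist [0.0, 0.0, 0.0] | |d| 5.0cm 0deg rows>=1 -> [0.643 0.124 0.176]
offset [-0.0, -0.0, 10.3] twist [0.0, 0.0, 0.0] | |d| 10.3cm 0deg rows>=2 -> [0.668 0.169 0.087]
[ 3.13987441 -0.52306669  1.06888904]
```

Emit:
apply_moves(claw=[0,0,0,0,0], offset=[[21,-15,-10.5],[21,-15,-10.5],[21,-15,-10.5],[21,-15,-10.5],[21,-15,-10.5]], twist=[[0,0,0],[0,0,0],[0,0,0],[0,0,0],[0,0,0]])

```text
clock: 1.23
tcp_pos: [0.3313, -0.3992, 0.3213]
ee_rot: [3.14, -0.001, 0.274]
ft_force: [-1.0, 0.2, 0.1]
gripper_width: 0.0951
grasp_force: 0.0
```

Emit:
apply_moves(claw=[121,121,121,121,121], offset=[[21,-19,-1],[21,-19,-1],[21,-19,-1],[21,-19,-1],[21,-19,-1]], twist=[[0,0,-40],[0,0,-40],[0,0,-40],[0,0,-40],[0,0,-40]])

```text
clock: 1.85
tcp_pos: [0.4821, -0.1593, 0.3299]
ee_rot: [3.141, -0.0, 0.974]
ft_force: [-0.1, -1.0, 0.4]
gripper_width: 0.0524
grasp_force: 0.0
```

Emit:
apply_moves(claw=[121,121,121,121], offset=[[15,-1,5.5],[15,-1,5.5],[15,-1,5.5],[15,-1,5.5]], twist=[[1.5,30,-6],[1.5,30,-6],[1.5,30,-6],[1.5,30,-6]])

```text
clock: 2.35
tcp_pos: [0.5571, -0.0324, 0.2731]
ee_rot: [-3.14, -0.523, 1.075]
ft_force: [-0.1, -0.7, 0.2]
gripper_width: 0.0502
grasp_force: 0.0
```

Run:
```python
from h import *
F=np.load("fit1.npz"); d=F["deep"]; R=toolR(d); s=bot.state(); print(s["clock"],s["tcp_pos"],s["ee_rot"],s["gripper_width"],s["joint_pos"])
plan([(along(d,.17),R),(along(d,.12),R),(along(d,.017),R)])
```

```text
2.35 [ 0.55706931 -0.03237435  0.27313808] [-3.13961977 -0.52273016  1.07549762] 0.05021333805566657 [-0.42721506  0.3118312   1.79360294  0.59936629  1.08261921 -0.23269132]
offset [10.62, 0.16, 12.36] twist [-0.4, 0.02, 0.33] | |d| 16.3cm 1deg rows>=3 -> [0.631 0.102 0.219]
offset [0.0, 0.0, 5.0] twist [0.0, 0.0, 0.0] | |d| 5.0cm 0deg rows>=1 -> [0.643 0.124 0.176]
offset [-0.0, -0.0, 10.3] twist [0.0, 0.0, 0.0] | |d| 10.3cm 0deg rows>=2 -> [0.668 0.169 0.087]
```

Emit:
apply_moves(claw=[121,121,121,121,121], offset=[[10.6,0.2,12.4],[10.6,0.2,12.4],[10.6,0.2,12.4],[10.6,0.2,12.4],[10.6,0.2,12.4]], twist=[[-0.4,0,0.3],[-0.4,0,0.3],[-0.4,0,0.3],[-0.4,0,0.3],[-0.4,0,0.3]])

```text
clock: 2.98
tcp_pos: [0.6325, 0.1012, 0.2212]
ee_rot: [3.134, -0.523, 1.073]
ft_force: [-0.8, 0.2, -0.1]
gripper_width: 0.05
grasp_force: 0.0
```

```bash
cat >> h.py <<'E'
def wcloud(name=None):
    p,R=now(); im,d=bot.read_camera("wrist"); k=bot.calibration("wrist")
    if name: cv2.imwrite(f"pics/{name}.png",im[:,:,::-1])
    v,u=np.nonzero(d>0); z=d[v,u]; a,b=(u-k["cx"])/k["fx"],(v-k["cy"])/k["fy"]; r=np.hypot(a,b)+1e-9; t=np.tan(np.minimum(r,1.4))
    C=np.c_[a/r*t*z,b/r*t*z,z]; T=k["T_tool_cam"]; Q=C@T[:3,:3].T+T[:3,3]; return R.apply(Q)+p
E
python3 - <<'E'
from h import *
F=np.load("fit1.npz"); d=F["deep"]
P=wcloud("w1"); np.save("w1.npy",P)
for n in("deep","shallow"):
    f=fitz(P,n,F[n]); print(n,desc(F[n])[0],desc(f[0]),f[1:],topcheck(P,n,f[0])); g=fit(P,n,F[n],flt=(.012,.006)); print(desc(g[0]),g[1:])
R=toolR(d); plan([(along(d,.12),R),(along(d,.017),R)])
E
```

```text
deep [672.4 176.5  71.8] (array([673.3, 176.5,  72. ]), 'tilt 30.0', 'n', array([-0.242, -0.437,  0.866]), 'yaw(x-axis) 61.3') (10768, np.float64(0.9503883013933685)) ('rib 51.7 (53) post90 53.7 floor 3.4', np.int64(1162))
(array([673.4, 177.2,  70.9]), 'tilt 29.9', 'n', array([-0.234, -0.441,  0.867]), 'yaw(x-axis) 61.3') (10897, np.float64(0.43416505851655296), np.float64(1.8665503676425594))
shallow [553.2 241.5  72.1] (array([554.2, 241.8,  72.5]), 'tilt 29.9', 'n', array([-0.247, -0.432,  0.867]), 'yaw(x-axis) 61.1') (9135, np.float64(0.8047217886269671)) ('rib 31.5 (33) post90 33.4 floor 3.3', np.int64(836))
(array([554.5, 242.5,  71.2]), 'tilt 29.9', 'n', array([-0.243, -0.436,  0.867]), 'yaw(x-axis) 61.2') (9424, np.float64(0.4617239955295137), np.float64(1.101586753690552))
offset [-0.06, -0.19, 5.22] twist [0.27, 0.0, 0.15] | |d| 5.2cm 0deg rows>=1 -> [0.643 0.124 0.176]
offset [-0.0, -0.0, 10.3] twist [0.0, 0.0, 0.0] | |d| 10.3cm 0deg rows>=2 -> [0.668 0.169 0.087]
```

View pics/w1.png

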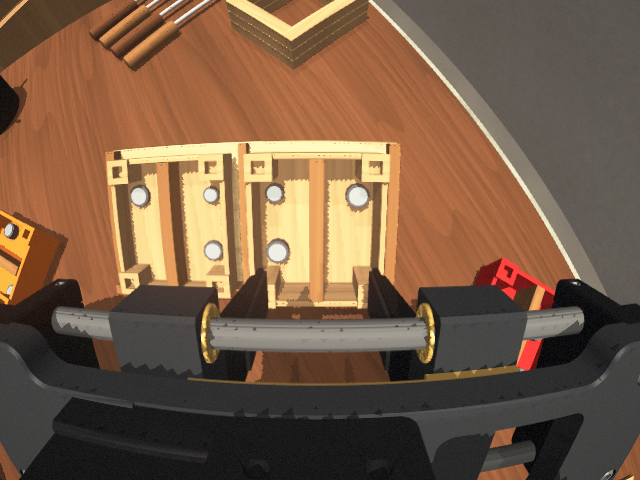

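The wrist picture shows the deep tray's rib at (317,230), centred between the open fingers. Its fit agrees with the scene and side fits to about 1 mm. I'll descend.

Run:
```python
from h import *
F=dict(np.load("fit1.npz")); P=np.load("w1.npy")
for n in("deep","shallow"): F[n+"_w"]=fit(P,n,F[n],flt=(.012,.006))[0]
np.savez("fit2.npz",**F); d=F["deep_w"]; R=toolR(d); plan([(along(d,.10),R),(along(d,.018),R)])
```

```text
offset [-0.01, -0.07, 7.35] twist [0.74, -0.02, 0.09] | |d| 7.4cm 1deg rows>=2 -> [0.65  0.133 0.158]
offset [0.0, -0.0, 8.2] twist [0.0, 0.0, 0.0] | |d| 8.2cm 0deg rows>=2 -> [0.669 0.169 0.086]
```

Emit:
apply_moves(claw=[121,121,121,121,121], offset=[[0,-0.1,4],[0,-0.1,7.4],[0,-0.1,11],[0,-0.1,14],[0,-0.1,15.5]], twist=[[0.5,0,0],[0.5,0,0],[0.5,0,0],[0.5,0,0],[0.5,0,0]])

```text
clock: 3.65
tcp_pos: [0.6697, 0.1694, 0.0856]
ee_rot: [-3.139, -0.523, 1.071]
ft_force: [0.9, 0.7, 0.7]
gripper_width: 0.05
grasp_force: 0.0
```

Emit:
apply_moves(claw=[255,255,255,255,255], offset=[[0,0,0],[0,0,0],[0,0,0],[0,0,0],[0,0,0]], twist=[[0,0,0],[0,0,0],[0,0,0],[0,0,0],[0,0,0]], squeeze=40)

```text
clock: 4.28
tcp_pos: [0.6698, 0.1699, 0.0866]
ee_rot: [-3.14, -0.524, 1.072]
ft_force: [-1.9, -2.3, 4.7]
gripper_width: 0.0117
grasp_force: 40.0
```

Run:
```python
from h import *
F=np.load("fit2.npz"); d=F["deep_w"]; R=toolR(d); b=F["base"]; T=toolR(b)
from scipy.spatial.transform import Slerp
M=Slerp([0,1],Ro.concatenate([R,T]))(.5)
plan([(along(d,.118),R),((.61,.04,.30),M),((.565,-.16,.30),T),((b[0],b[1],.19),T),((b[0],b[1],.10),T)])
```

```text
offset [-0.06, 0.01, -10.03] twist [0.2, -0.1, 0.08] | |d| 10.0cm 0deg rows>=2 -> [0.646 0.125 0.173]
offset [-1.63, 0.87, -15.58] twist [-7.85, -13.53, 28.84] | |d| 15.7cm 33deg rows>=4 -> [0.61 0.04 0.3 ]
offset [-13.63, 14.57, -4.72] twist [-7.85, -13.53, 28.84] | |d| 20.5cm 33deg rows>=4 -> [ 0.565 -0.16   0.3  ]
offset [-1.6, 9.67, 11.0] twist [0.0, 0.0, 0.0] | |d| 14.7cm 0deg rows>=3 -> [ 0.553 -0.257  0.19 ]
offset [0.0, -0.0, 9.0] twist [0.0, 0.0, 0.0] | |d| 9.0cm 0deg rows>=2 -> [ 0.553 -0.257  0.1  ]
```

Emit:
apply_moves(claw=[255,255,255,255,255], offset=[[0,0,-1],[0,0,-3],[0,0,-6],[0,0,-9],[0,0,-10]], twist=[[0,0,0],[0,0,0],[0,0,0],[0,0,0],[0,0,0]])

```text
clock: 4.9
tcp_pos: [0.6457, 0.1251, 0.1743]
ee_rot: [-3.141, -0.524, 1.072]
ft_force: [0.3, -0.3, -2.9]
gripper_width: 0.0118
grasp_force: 40.0
```

Emit:
apply_moves(claw=[255,255,255,255,255], offset=[[-0.3,0.2,-3],[-0.7,0.4,-7],[-1.1,0.6,-11],[-1.5,0.8,-14.5],[-1.6,0.9,-15.6]], twist=[[-1,-2,5],[-3,-5,12],[-5,-9,19],[-7,-12,26],[-7.8,-13.5,28.8]])

```text
clock: 5.52
tcp_pos: [0.6099, 0.0403, 0.3013]
ee_rot: [-3.07, -0.263, 0.536]
ft_force: [-0.8, 0.4, -3.8]
gripper_width: 0.0117
grasp_force: 40.0
```

Emit:
apply_moves(claw=[255,255,255,255,255], offset=[[-2,2.2,-0.7],[-5,5.5,-1.8],[-8.5,9,-2.9],[-12,12.8,-4.1],[-13.6,14.6,-4.7]], twist=[[-1,-2,4.5],[-3,-5,11.5],[-5,-8.5,18.5],[-7,-12,25.5],[-7.8,-13.5,28.8]])

```text
clock: 6.15
tcp_pos: [0.5652, -0.161, 0.2986]
ee_rot: [-3.14, -0.001, 0.038]
ft_force: [-0.3, 0.4, -3.6]
gripper_width: 0.0117
grasp_force: 40.0
```

Run:
```python
from h import *
F=np.load("fit2.npz"); b=F["base"]; T=toolR(b); s=bot.state(); print(s["clock"],s["gripper_width"],s["grasp_force"],s["ft_force"],s["ee_rot"])
plan([((b[0],b[1],.15),T)])
```

```text
6.15 0.011693183352888626 39.99823451042175 [-0.28099883  0.40185119 -3.61968941] [-3.14031098e+00 -1.17464592e-03  3.84805588e-02]
offset [-1.61, 9.6, 14.85] twist [-0.07, -0.07, -0.12] | |d| 17.8cm 0deg rows>=3 -> [ 0.553 -0.257  0.15 ]
```

```bash
cat > inhand.py <<'E'
from h import *
import sys
n,b,h,tag=sys.argv[1],sys.argv[2],float(sys.argv[3]),sys.argv[4]
p,R=now(); Rt=R*Ro.from_euler("x",180,degrees=True); F=np.load("fit2.npz")
x0=np.r_[p-Rt.apply([0,0,h]),Rt.as_rotvec()]
print("expected",desc(x0))
for c in("scene","side"):
    im,d=bot.read_camera(c); P=cloud(c,d); cv2.imwrite(f"pics/{tag}_{c}.png",im[:,:,::-1])
    g=fit(P,n,x0,flt=(.012,.006)); f=fitz(P,n,x0); print(c,desc(g[0]),g[1:],"| xyyaw",desc(f[0])[0],desc(f[0])[-1],f[1:],topcheck(P,n,x0))
    fb=fitz(P,"base" if b=="base" else b,F[b]); print("   below",desc(fb[0])[0],desc(fb[0])[-1],fb[1:],topcheck(P,b,F[b]))
P=wcloud(tag+"_w"); g=fit(P,n,x0,flt=(.012,.006)); f=fitz(P,n,x0); print("wrist",desc(g[0]),g[1:],"| xyyaw",desc(f[0])[0],desc(f[0])[-1],f[1:],topcheck(P,n,x0))
fb=fitz(P,b,F[b]); print("   below",desc(fb[0])[0],desc(fb[0])[-1],fb[1:])
E
python3 -W ignore inhand.py deep base .018 c1
```

```text
expected (array([ 565.2, -161. ,  280.6]), 'tilt 0.1', 'n', array([-0.001, -0.001,  1.   ]), 'yaw(x-axis) 2.2')
scene (array([ 562.9, -160.7,  283.2]), 'tilt 0.1', 'n', array([ 0.002, -0.002,  1.   ]), 'yaw(x-axis) 2.1') (2962, np.float64(0.8929579618171066), np.float64(0.9647466821479428)) | xyyaw [ 563.1 -160.7  280.6] yaw(x-axis) 2.1 (3078, np.float64(1.2809297728161897)) ('rib 55.8 (53) post90 57.0 floor nan', np.int64(73))
   below [ 553.  -257.5   10. ] yaw(x-axis) 2.2 (2250, np.float64(1.6116127377282137)) ('rib 40.7 (38) post90 42.4 floor 7.9', np.int64(91))
side (array([ 563.7, -162.9,  282.2]), 'tilt 1.5', 'n', array([-0.006,  0.026,  1.   ]), 'yaw(x-axis) 2.2') (1937, np.float64(0.9269603169427022), np.float64(1.4192268134284958)) | xyyaw [ 563.5 -162.2  280.6] yaw(x-axis) 2.1 (1956, np.float64(0.8890106154337795)) ('rib 53.0 (53) post90 55.0 floor nan', np.int64(70))
   below [ 552.7 -257.5   10. ] yaw(x-axis) 2.5 (1034, np.float64(1.101869103469901)) ('rib 38.2 (38) post90 40.6 floor 5.5', np.int64(57))
wrist (array([ 563.8, -159.4,  281.8]), 'tilt 0.7', 'n', array([ 0.013, -0.002,  1.   ]), 'yaw(x-axis) 1.7') (26322, np.float64(0.4714527830551041), np.float64(1.826409530654246)) | xyyaw [ 564.2 -159.5  280.6] yaw(x-axis) 1.7 (26470, np.float64(0.47681979228793997)) ('rib 53.7 (53) post90 55.7 floor 5.5', np.int64(3037))
   below [ 553.  -257.3   10. ] yaw(x-axis) 2.3 (0, np.float64(nan))
```

Emit:
apply_moves(claw=[255,255,255,255,255], offset=[[-0.4,3,3],[-0.8,7,7],[-1.4,9.2,11],[-1.4,9.6,14.8],[-1.4,9.6,17.8]], twist=[[0,0,0],[0,0,0],[0,0,-0.2],[0,0,-0.2],[0,0,-0.2]])

```text
clock: 6.92
tcp_pos: [0.5564, -0.2544, 0.1194]
ee_rot: [-3.139, -0.003, 0.047]
ft_force: [-0.2, -0.6, -3.4]
gripper_width: 0.0119
grasp_force: 40.0
```

Emit:
apply_moves(claw=[255,255,255], offset=[[0,0,1.5],[0,0,2.5],[0,0,2.5]], twist=[[0,0,0],[0,0,0],[0,0,0]])

```text
clock: 7.3
tcp_pos: [0.5568, -0.2551, 0.0963]
ee_rot: [-3.14, -0.004, 0.046]
ft_force: [0.1, -0.1, -3.2]
gripper_width: 0.0116
grasp_force: 40.0
```

```bash
python3 -W ignore inhand.py deep base .018 c2; python3 -c "
from h import *
F=np.load('fit2.npz');b=F['base'];plan([((.5548,-.2569,.086),toolR(b))])"
```

```text
expected (array([ 556.8, -255. ,   78.3]), 'tilt 0.2', 'n', array([-0.004, -0.002,  1.   ]), 'yaw(x-axis) 2.7')
scene (array([ 554.4, -254.8,   81.4]), 'tilt 0.3', 'n', array([ 0.005, -0.001,  1.   ]), 'yaw(x-axis) 2.5') (2469, np.float64(0.9775575925345704), np.float64(1.2116336539661228)) | xyyaw [ 554.7 -254.8   78.2] yaw(x-axis) 2.5 (2679, np.float64(1.3581429772588915)) ('rib 56.1 (53) post90 57.3 floor 7.7', np.int64(73))
   below [ 552.7 -257.5   10. ] yaw(x-axis) 2.2 (1242, np.float64(1.5443780443397808)) ('rib 41.1 (38) post90 42.4 floor 7.8', np.int64(25))
offset [-0.23, 0.14, 1.1] twist [-0.04, -0.27, 0.32] | |d| 1.1cm 0deg rows>=1 -> [ 0.555 -0.257  0.086]Traceback (most recent call last):
  File "inhand.py", line 9, in <module>
    g=fit(P,n,x0,flt=(.012,.006)); f=fitz(P,n,x0); print(c,desc(g[0]),g[1:],"| xyyaw",desc(f[0])[0],desc(f[0])[-1],f[1:],topcheck(P,n,x0))
                                                                                                                         ~~~~~~~~^^^^^^^^
  File "h.py", line 47, in topcheck
    return "rib %.1f (%d) post90 %.1f floor %.1f"%(np.percentile(z[rib],70),r,np.percentile(z[post],80),np.median(z[f])), rib.sum()
                                                   ~~~~~~~~~~~~~^^^^^^^^^^^
    return _quantile_unchecked(
        a, q, axis, out, overwrite_input, method, keepdims, weights)
    return _ureduce(a,
                    func=_quantile_ureduce_func,
    ...<5 lines>...
                    overwrite_input=overwrite_input,
                    method=method)
    r = func(a, **kwargs)
    result = _quantile(arr,
                       quantiles=q,
    ...<2 lines>...
                       out=out,
                       weights=wgt)
    slices_having_nans = np.isnan(arr[-1, ...])
                                  ~~~^^^^^^^^^
IndexError: index -1 is out of bounds for axis 0 with size 0
```

Emit:
apply_moves(claw=[255,255,255,255,255], offset=[[-0.2,0.2,0.3],[-0.2,0.2,0.9],[-0.2,0.2,1.4],[-0.2,0.2,1.7],[-0.2,0.2,1.7]], twist=[[0,-0.2,0.2],[0,-0.2,0.2],[0,-0.2,0.2],[0,-0.2,0.2],[0,-0.2,0.2]])

```text
clock: 8.02
tcp_pos: [0.5545, -0.2574, 0.0788]
ee_rot: [-3.14, 0.0, 0.042]
ft_force: [0.9, 0.3, -2.8]
gripper_width: 0.0119
grasp_force: 40.0
```

Emit:
apply_moves(claw=[255,255,255,255,255], offset=[[0,0,0.2],[0,0,0.4],[0,0,0.6],[0,0,0.8],[0,0,0.8]], twist=[[0,0,0],[0,0,0],[0,0,0],[0,0,0],[0,0,0]])

```text
clock: 8.65
tcp_pos: [0.5546, -0.2574, 0.0709]
ee_rot: [-3.14, 0.0, 0.042]
ft_force: [-0.2, 0.2, -2.7]
gripper_width: 0.0118
grasp_force: 40.0
```

Emit:
apply_moves(claw=[255,255,255,255], offset=[[0,0,0.1],[0,0,0.2],[0,0,0.3],[0,0,0.3]], twist=[[0,0,0],[0,0,0],[0,0,0],[0,0,0]])

```text
clock: 9.15
tcp_pos: [0.5546, -0.2575, 0.068]
ee_rot: [-3.14, 0.0, 0.042]
ft_force: [-0.4, -0.6, -2.8]
gripper_width: 0.0117
grasp_force: 40.0
```

Emit:
apply_moves(claw=[255,255,255,255], offset=[[0,0,0.1],[0,0,0.15],[0,0,0.2],[0,0,0.2]], twist=[[0,0,0],[0,0,0],[0,0,0],[0,0,0]])

```text
clock: 9.65
tcp_pos: [0.5548, -0.2576, 0.0674]
ee_rot: [-3.141, -0.001, 0.042]
ft_force: [-3.0, 2.9, 11.6]
gripper_width: 0.0117
grasp_force: 40.0
```

Contact came at z 0.0674, the height expected for a seated tray. I'll release and back off.

Emit:
apply_moves(claw=[255,121,121,121,121], offset=[[0,0,-0.1],[0,0,-0.1],[0,0,-0.1],[0,0,-0.1],[0,0,-0.1]], twist=[[0,0,0],[0,0,0],[0,0,0],[0,0,0],[0,0,0]])

```text
clock: 10.28
tcp_pos: [0.5547, -0.2575, 0.067]
ee_rot: [-3.14, 0.0, 0.042]
ft_force: [-0.2, 0.4, 0.2]
gripper_width: 0.0463
grasp_force: 0.0
```

Emit:
apply_moves(claw=[121,121,121,121,121], offset=[[0,0,-1.5],[0,0,-5],[0,0,-10],[0,0,-16],[0,0,-20]], twist=[[0,0,0],[0,0,0],[0,0,0],[0,0,0],[0,0,0]])

```text
clock: 10.9
tcp_pos: [0.5548, -0.2578, 0.2712]
ee_rot: [3.141, -0.003, 0.042]
ft_force: [0.3, 0.0, 0.1]
gripper_width: 0.0501
grasp_force: 0.0
```

```bash
cat > chk.py <<'E'
from h import *
import sys
n,b,z,tag=sys.argv[1],sys.argv[2],float(sys.argv[3]),sys.argv[4]
F=dict(np.load("fit2.npz")); x0=F["base"].copy(); x0[2]=z; A=[]
for c in("scene","side"):
    im,d=bot.read_camera(c); P=cloud(c,d); cv2.imwrite(f"pics/{tag}_{c}.png",im[:,:,::-1]); A.append(P)
    g=fitz(P,n,x0); q=fit(P,n,x0,flt=(.008,.006)); print(c,desc(g[0])[0],desc(g[0])[-1],g[1:],topcheck(P,n,x0),"full",desc(q[0]))
    fb=fitz(P,"base",F["base"]); print("  base",desc(fb[0])[0],desc(fb[0])[-1],fb[1:])
P=wcloud(tag+"_w"); q=fit(P,n,x0,flt=(.010,.006)); print("wrist",desc(q[0]),q[1:],topcheck(P,n,x0))
F[n+"_placed"]=fitz(np.r_[A[0],A[1]],n,x0)[0]; print(desc(F[n+"_placed"])); np.savez("fit2.npz",**F)
E
python3 -W ignore chk.py deep base .050 p1
python3 - <<'E'
from h import *
F=np.load("fit2.npz"); d=F["shallow_w"]; R=toolR(d); mid=Ro.from_euler("xyz",[np.pi,0,np.radians(40)])
plan([((.53,0,.30),mid),(along(d,.17),R)])
E
```

```text
scene [ 552.7 -257.4   50. ] yaw(x-axis) 2.2 (2864, np.float64(1.1562293883620351)) ('rib 55.8 (53) post90 57.5 floor 7.4', np.int64(96)) full (array([ 552.6, -257.4,   52.4]), 'tilt 0.2', 'n', array([ 0.003, -0.003,  1.   ]), 'yaw(x-axis) 2.2')
  base [ 552.7 -257.4   10. ] yaw(x-axis) 2.1 (746, np.float64(1.1589178667216273))
side [ 552.5 -257.5   50. ] yaw(x-axis) 2.4 (1502, np.float64(0.994134015321212)) ('rib 53.7 (53) post90 55.0 floor 10.1', np.int64(61)) full (array([ 551.8, -257.8,   50.8]), 'tilt 1.2', 'n', array([0.019, 0.01 , 1.   ]), 'yaw(x-axis) 2.4')
  base [ 552.2 -257.    10. ] yaw(x-axis) 2.6 (561, np.float64(1.4388177554618617))
wrist (array([ 553.5, -256.7,   50.4]), 'tilt 0.2', 'n', array([ 0.002, -0.003,  1.   ]), 'yaw(x-axis) 2.5') (8430, np.float64(0.4745778882100046), np.float64(1.9819488327612134)) ('rib 53.4 (53) post90 55.4 floor 5.1', np.int64(824))
(array([ 552.7, -257.4,   50. ]), 'tilt 0.0', 'n', array([0., 0., 1.]), 'yaw(x-axis) 2.3')
offset [-1.4, -25.87, -3.03] twist [0.15, -0.2, -37.58] | |d| 26.1cm 38deg rows>=5 -> [0.53 0.   0.3 ]
offset [9.54, -13.98, 8.14] twist [5.38, 29.59, -20.64] | |d| 18.8cm 36deg rows>=4 -> [0.513 0.168 0.219]
```

The deep tray is seated: measured origin height 50.4 mm, tilt 0.2°, and the base has not moved. Next is the shallow tray.

Emit:
apply_moves(claw=[121,121,121,121,121], offset=[[-1.4,-25.9,-3],[-1.4,-25.9,-3],[-1.4,-25.9,-3],[-1.4,-25.9,-3],[-1.4,-25.9,-3]], twist=[[0,0,-37.6],[0,0,-37.6],[0,0,-37.6],[0,0,-37.6],[0,0,-37.6]])

```text
clock: 11.68
tcp_pos: [0.5288, 0.0034, 0.2973]
ee_rot: [-3.14, -0.001, 0.703]
ft_force: [-0.1, -0.9, -0.9]
gripper_width: 0.05
grasp_force: 0.0
```

Emit:
apply_moves(claw=[121,121,121,121,121], offset=[[9.5,-14,8.1],[9.5,-14,8.1],[9.5,-14,8.1],[9.5,-14,8.1],[9.5,-14,8.1]], twist=[[5.4,29.6,-20.6],[5.4,29.6,-20.6],[5.4,29.6,-20.6],[5.4,29.6,-20.6],[5.4,29.6,-20.6]])

```text
clock: 12.3
tcp_pos: [0.512, 0.1679, 0.2155]
ee_rot: [-3.14, -0.522, 1.063]
ft_force: [1.1, -0.7, 0.0]
gripper_width: 0.0497
grasp_force: 0.0
```

```bash
python3 -W ignore - <<'E'
from h import *
F=dict(np.load("fit2.npz")); d=F["shallow_w"]
P=wcloud("w2"); g=fit(P,"shallow",d,flt=(.012,.006)); print(desc(d),desc(g[0]),g[1:],topcheck(P,"shallow",g[0]))
F["shallow_w"]=g[0]; np.savez("fit2.npz",**F); R=toolR(g[0]); plan([(along(g[0],.08),R),(along(g[0],.010),R)])
E
```

```text
(array([554.5, 242.5,  71.2]), 'tilt 29.9', 'n', array([-0.243, -0.436,  0.867]), 'yaw(x-axis) 61.2') (array([554.4, 242.6,  71.1]), 'tilt 29.9', 'n', array([-0.242, -0.436,  0.866]), 'yaw(x-axis) 61.2') (8856, np.float64(0.5309281341344205), np.float64(1.3554384964887594)) ('rib 32.9 (33) post90 34.9 floor 4.7', np.int64(1082))
offset [0.2, 0.02, 8.84] twist [-0.01, 0.08, -0.32] | |d| 8.8cm 0deg rows>=2 -> [0.535 0.208 0.14 ]
offset [0.0, 0.0, 7.0] twist [0.0, 0.0, 0.0] | |d| 7.0cm 0deg rows>=2 -> [0.552 0.238 0.08 ]
```

Emit:
apply_moves(claw=[121,121,121,121,121], offset=[[0.2,0,4.5],[0.2,0,8.8],[0.2,0,12],[0.2,0,14.8],[0.2,0,15.8]], twist=[[0,0,-0.3],[0,0,-0.3],[0,0,-0.3],[0,0,-0.3],[0,0,-0.3]])

```text
clock: 12.98
tcp_pos: [0.552, 0.2396, 0.0798]
ee_rot: [3.139, -0.522, 1.071]
ft_force: [0.0, 1.2, -1.4]
gripper_width: 0.0499
grasp_force: 0.0
```

Emit:
apply_moves(claw=[255,255,255,255,255], offset=[[0,0,0],[0,0,0],[0,0,0],[0,0,0],[0,0,0]], twist=[[0,0,0],[0,0,0],[0,0,0],[0,0,0],[0,0,0]], squeeze=40)

```text
clock: 13.6
tcp_pos: [0.5519, 0.2392, 0.0814]
ee_rot: [3.137, -0.524, 1.072]
ft_force: [-0.8, -3.5, 4.8]
gripper_width: 0.0117
grasp_force: 40.0
```

Run:
```python
from h import *
from scipy.spatial.transform import Slerp
F=np.load("fit2.npz"); d=F["shallow_w"]; R=toolR(d); b=F["deep_placed"]; T=toolR(b); M=Slerp([0,1],Ro.concatenate([R,T]))(.5)
print(bot.state()["grasp_force"],bot.state()["gripper_width"],bot.state()["ft_force"])
plan([(along(d,.11),R),((.52,.10,.30),M),((.55,-.08,.33),T),((.56,-.15,.30),T)])
```

```text
40.00045716762543 0.011725092712776893 [-0.83315502 -3.5262687   4.83195332]
offset [-0.14, 0.06, -9.91] twist [0.03, -0.08, 0.17] | |d| 9.9cm 0deg rows>=2 -> [0.528 0.195 0.166]
offset [-0.84, 3.91, -15.88] twist [-7.63, -13.65, 28.76] | |d| 16.4cm 33deg rows>=4 -> [0.52 0.1  0.3 ]
offset [-5.61, 16.64, -5.79] twist [-7.63, -13.65, 28.76] | |d| 18.5cm 33deg rows>=4 -> [ 0.55 -0.08  0.33]
offset [0.72, 7.03, 3.0] twist [0.0, 0.0, 0.0] | |d| 7.7cm 0deg rows>=2 -> [ 0.56 -0.15  0.3 ]
```

Emit:
apply_moves(claw=[255,255,255,255,255], offset=[[0,0,-1],[0,0,-3],[0,0,-6],[0,0,-9],[0,0,-10]], twist=[[0,0,0],[0,0,0],[0,0,0],[0,0,0],[0,0,0]])

```text
clock: 14.22
tcp_pos: [0.5271, 0.1949, 0.1688]
ee_rot: [3.136, -0.524, 1.073]
ft_force: [-0.9, -0.8, -2.5]
gripper_width: 0.0118
grasp_force: 40.0
```

Emit:
apply_moves(claw=[255,255,255,255,255], offset=[[-0.1,0.7,-3],[-0.3,1.7,-7],[-0.6,2.7,-11],[-0.8,3.6,-14.6],[-0.8,3.9,-15.9]], twist=[[-1,-2,5],[-3,-5,12],[-5,-9,19],[-7,-12,26],[-7.6,-13.6,28.8]])

```text
clock: 14.85
tcp_pos: [0.5198, 0.1008, 0.3027]
ee_rot: [-3.072, -0.263, 0.535]
ft_force: [-0.8, 0.1, -2.2]
gripper_width: 0.0116
grasp_force: 40.0
```

Emit:
apply_moves(claw=[255,255,255,255,255], offset=[[-0.9,2.6,-0.9],[-2.2,6.6,-2.3],[-3.6,10.6,-3.7],[-5,14.8,-5.1],[-5.6,16.6,-5.8]], twist=[[-1,-2,4.5],[-3,-5,11.5],[-5,-8.5,18.5],[-7,-12,25.5],[-7.6,-13.6,28.8]])

```text
clock: 15.48
tcp_pos: [0.5503, -0.0798, 0.3306]
ee_rot: [-3.14, 0.0, 0.038]
ft_force: [0.0, 0.4, -2.7]
gripper_width: 0.0117
grasp_force: 40.0
```

Emit:
apply_moves(claw=[255,255,255], offset=[[0.4,3.5,1.5],[0.7,7,3],[0.7,7,3]], twist=[[0,0,0],[0,0,0],[0,0,0]])

```text
clock: 15.85
tcp_pos: [0.5595, -0.1492, 0.299]
ee_rot: [-3.138, 0.001, 0.04]
ft_force: [-0.4, 0.0, -2.0]
gripper_width: 0.0118
grasp_force: 40.0
```

```bash
python3 -W ignore inhand.py shallow deep_placed .010 c3 2>&1 | tail -8
```

```text
scene (array([ 556.5, -149.2,  290.5]), 'tilt 0.5', 'n', array([0.008, 0.001, 1.   ]), 'yaw(x-axis) 2.3') (1967, np.float64(0.975079574210818), np.float64(1.1058476837500488)) | xyyaw [ 556.6 -149.   289. ] yaw(x-axis) 2.3 (2092, np.float64(1.1505968188512943)) ('rib 34.5 (33) post90 35.8 floor 6.5', np.int64(76))
Traceback (most recent call last):
  File "inhand.py", line 10, in <module>
    fb=fitz(P,"base" if b=="base" else b,F[b]); print("   below",desc(fb[0])[0],desc(fb[0])[-1],fb[1:],topcheck(P,b,F[b]))
  File "h.py", line 53, in fitz
    k=(np.abs(Q[:,0])<.065+m)&(np.abs(Q[:,1])<.057+m)&(Q[:,2]>.007)&(Q[:,2]<H[n][0]/1000+.005); S=Q[k]
                                                                            ~^^^
KeyError: 'deep_placed'
```

```bash
sed -i 's/^fb=fitz(P,b,/fb=fitz(P,b.split("_")[0],/; s/fitz(P,"base" if b=="base" else b,F\[b\])/fitz(P,b.split("_")[0],F[b])/; s/topcheck(P,b,F\[b\])/""/' inhand.py; python3 -W ignore inhand.py shallow deep_placed .010 c4 2>&1 | tail -8
```

```text
expected (array([ 559.6, -148.1,  289.9]), 'tilt 0.2', 'n', array([-0.   , -0.003,  1.   ]), 'yaw(x-axis) 2.3')
scene (array([ 556.6, -148. ,  291.3]), 'tilt 0.3', 'n', array([0.004, 0.002, 1.   ]), 'yaw(x-axis) 2.3') (1977, np.float64(0.8873958855455284), np.float64(1.0774611534566858)) | xyyaw [ 556.7 -147.9  289.9] yaw(x-axis) 2.2 (2088, np.float64(1.1077413165725865)) ('rib 34.5 (33) post90 35.5 floor 6.5', np.int64(76))
   below [ 552.5 -257.4   50. ] yaw(x-axis) 2.3 (2854, np.float64(1.1463849957594041)) 
side (array([ 557.6, -149.1,  297.5]), 'tilt 8.0', 'n', array([-0.015,  0.138,  0.99 ]), 'yaw(x-axis) 2.7') (1479, np.float64(1.1824599147114059), np.float64(1.5157946223041896)) | xyyaw [ 557.3 -147.   289.9] yaw(x-axis) 2.5 (1544, np.float64(0.9250923689979201)) ('rib 32.8 (33) post90 34.7 floor 4.7', np.int64(61))
   below [ 552.6 -257.4   50. ] yaw(x-axis) 2.3 (1116, np.float64(1.01674039339842)) 
wrist (array([ 558.1, -146.1,  291. ]), 'tilt 0.7', 'n', array([ 0.01 , -0.007,  1.   ]), 'yaw(x-axis) 2.4') (20433, np.float64(0.5421416443165961), np.float64(1.4977631139618606)) | xyyaw [ 558.2 -146.3  289.9] yaw(x-axis) 2.6 (20511, np.float64(0.4652898882826842)) ('rib 33.6 (33) post90 35.6 floor 5.5', np.int64(2869))
   below [ 553.6 -256.7   50. ] yaw(x-axis) 2.6 (2517, np.float64(0.3865715958859921))
```

Emit:
apply_moves(claw=[255,255,255,255,255], offset=[[-0.3,3,2],[-0.6,7.5,5],[-0.9,10.5,9],[-0.9,11,13],[-0.9,11,15.5]], twist=[[0,0,0],[0,0,0],[0,0,0],[0,0,0],[0,0,0]])

```text
clock: 16.68
tcp_pos: [0.5557, -0.2572, 0.1446]
ee_rot: [-3.139, -0.002, 0.042]
ft_force: [0.6, 0.7, -2.1]
gripper_width: 0.0115
grasp_force: 40.0
```

Emit:
apply_moves(claw=[255,255,255], offset=[[0,0,0.5],[0,0,0.8],[0,0,0.8]], twist=[[0,0,0],[0,0,0],[0,0,0]])

```text
clock: 17.05
tcp_pos: [0.5564, -0.2576, 0.1391]
ee_rot: [-3.141, -0.004, 0.042]
ft_force: [-0.1, -0.5, -2.0]
gripper_width: 0.0119
grasp_force: 40.0
```

```bash
python3 -W ignore inhand.py shallow deep_placed .010 c5 2>&1 | tail -8; python3 -c "
from h import *
print(bot.state()['tcp_pos'],bot.state()['ee_rot'],bot.state()['ft_force'])"
```

```text
quantiles=q,
    ...<2 lines>...
                       out=out,
                       weights=wgt)
    slices_having_nans = np.isnan(arr[-1, ...])
                                  ~~~^^^^^^^^^
IndexError: index -1 is out of bounds for axis 0 with size 0
[ 0.5562819  -0.25770535  0.13903909] [-3.14056283 -0.00380375  0.0419527 ] [-0.13898432 -0.2448038  -1.15585513]
```

```bash
sed -i 's/,topcheck(P,n,x0))/)/' inhand.py; python3 -W ignore inhand.py shallow deep_placed .010 c6 2>&1 | cut -c1-330
```

```text
expected (array([ 556.3, -257.7,  129. ]), 'tilt 0.2', 'n', array([-0.004, -0.001,  1.   ]), 'yaw(x-axis) 2.4')
scene (array([ 553.2, -257.7,  130.9]), 'tilt 0.6', 'n', array([0.006, 0.007, 1.   ]), 'yaw(x-axis) 2.4') (1778, np.float64(0.9531567667423451), np.float64(1.1605147065588985)) | xyyaw [ 553.4 -257.5  129. ] yaw(x-axis) 2.4 (1933, np.float64(1.1426965791631674))
   below [ 552.7 -257.4   50. ] yaw(x-axis) 2.4 (1813, np.float64(1.1886141540944257)) 
side (array([ 549.9, -257.9,  138.8]), 'tilt 9.7', 'n', array([0.168, 0.022, 0.986]), 'yaw(x-axis) 2.0') (291, np.float64(1.0122903937377914), np.float64(0.9185246798168675)) | xyyaw [ 552.6 -257.5  129. ] yaw(x-axis) 2.2 (330, np.float64(1.011903892471971))
   below [ 552.7 -257.4   50. ] yaw(x-axis) 2.7 (540, np.float64(0.9953841493924812)) 
wrist (array([ 554.4, -256.8,  128.5]), 'tilt 0.6', 'n', array([ 0.008, -0.006,  1.   ]), 'yaw(x-axis) 2.4') (20422, np.float64(0.5578891716515808), np.float64(1.5111530008542557)) | xyyaw [ 554.5 -256.9  129. ] yaw(x-axis) 2.4 (20303, np.float64(1.120039040634683))
   below [ 553.6 -257.    50. ] yaw(x-axis) 2.4 (728, np.float64(0.18887091114992705))
```

View pics/c6_scene.png

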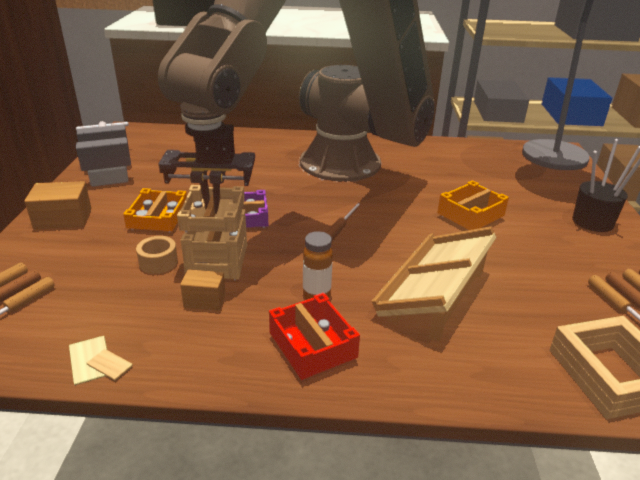

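The picture shows the shallow tray held level about 2 cm above the seated deep tray at (215,215). The jar, roll and block are in place and the rack is empty. I'll lower it.

Emit:
apply_moves(claw=[255,255,255,255,255], offset=[[-0.1,0,0.4],[-0.1,0,0.8],[-0.1,0,1.2],[-0.1,0,1.5],[-0.1,0,1.5]], twist=[[0,-0.2,0],[0,-0.2,0],[0,-0.2,0],[0,-0.2,0],[0,-0.2,0]])

```text
clock: 17.92
tcp_pos: [0.5548, -0.2577, 0.1226]
ee_rot: [-3.139, 0.002, 0.042]
ft_force: [-0.1, 0.1, -2.1]
gripper_width: 0.0119
grasp_force: 40.0
```

Emit:
apply_moves(claw=[255,255,255,255,255], offset=[[0,0,0.2],[0,0,0.4],[0,0,0.6],[0,0,0.7],[0,0,0.7]], twist=[[0,0,0],[0,0,0],[0,0,0],[0,0,0],[0,0,0]])

```text
clock: 18.55
tcp_pos: [0.5549, -0.2577, 0.1161]
ee_rot: [-3.14, 0.001, 0.042]
ft_force: [0.0, 0.5, -1.8]
gripper_width: 0.0115
grasp_force: 40.0
```

Emit:
apply_moves(claw=[255,255,255,255], offset=[[0,0,0.1],[0,0,0.15],[0,0,0.2],[0,0,0.2]], twist=[[0,0,0],[0,0,0],[0,0,0],[0,0,0]])

```text
clock: 19.05
tcp_pos: [0.5552, -0.2579, 0.1157]
ee_rot: [-3.141, -0.0, 0.042]
ft_force: [-3.8, 2.8, 14.2]
gripper_width: 0.0116
grasp_force: 40.0
```

The tray seats at z 0.1157, against 0.116 predicted from the grasp height. Releasing.

Emit:
apply_moves(claw=[255,121,121,121,121], offset=[[0,0,-0.1],[0,0,-0.1],[0,0,-0.1],[0,0,-0.1],[0,0,-0.1]], twist=[[0,0,0],[0,0,0],[0,0,0],[0,0,0],[0,0,0]])

```text
clock: 19.68
tcp_pos: [0.5549, -0.2577, 0.1149]
ee_rot: [-3.14, 0.001, 0.042]
ft_force: [0.2, -0.2, -0.1]
gripper_width: 0.0465
grasp_force: 0.0
```

Emit:
apply_moves(claw=[121,121,121,121,121], offset=[[0,0,-1.5],[0,0,-5],[0,0,-10],[0,0,-15],[0,0,-18]], twist=[[0,0,0],[0,0,0],[0,0,0],[0,0,0],[0,0,0]])

```text
clock: 20.3
tcp_pos: [0.5553, -0.2581, 0.2989]
ee_rot: [3.141, -0.002, 0.042]
ft_force: [0.9, -0.2, -0.8]
gripper_width: 0.05
grasp_force: 0.0
```

```bash
sed -i 's/,topcheck(P,n,x0),"full"/,"full"/' chk.py; python3 -W ignore chk.py shallow base .105 p2
cat > byst.py <<'E'
from h import *
for c in("scene","side"):
    a=np.load(c+"0.npz")["p"].astype(int); b=cv2.imread(f"pics/p2_{c}.png")[:,:,::-1].astype(int)
    for nm,(x0,y0,x1,y1) in dict(scene=dict(jar=(298,230,335,300),tape=(135,235,180,272),block=(180,272,226,306),sdriver=(333,203,362,237)),side=dict(jar=(268,188,302,245),tape=(390,150,428,182),block=(318,150,358,188),sdriver=(338,276,390,362)))[c].items():
        print(c,nm,np.abs(a-b)[y0:y1,x0:x1].mean().round(1))
E
python3 byst.py
```

```text
scene [ 551.8 -257.4  105. ] yaw(x-axis) 2.3 (2278, np.float64(1.4544128145698858)) full (array([ 551.6, -257.7,  107.6]), 'tilt 0.7', 'n', array([0.005, 0.01 , 1.   ]), 'yaw(x-axis) 2.3')
  base [ 552.8 -257.4   10. ] yaw(x-axis) 2.1 (741, np.float64(1.1531015639894455))
side [ 551.9 -257.5  105. ] yaw(x-axis) 2.4 (1113, np.float64(1.0363841765614221)) full (array([ 550.8, -257.7,  108. ]), 'tilt 3.0', 'n', array([0.051, 0.011, 0.999]), 'yaw(x-axis) 2.3')
  base [ 553.5 -257.3   10. ] yaw(x-axis) 2.1 (483, np.float64(1.1073561767369586))
wrist (array([ 552.8, -256.9,  105.5]), 'tilt 0.2', 'n', array([-0.   ,  0.003,  1.   ]), 'yaw(x-axis) 2.4') (7641, np.float64(0.5712828928577038), np.float64(1.4839950834945013)) ('rib 33.4 (33) post90 35.4 floor 5.2', np.int64(894))
(array([ 551.8, -257.5,  105. ]), 'tilt 0.0', 'n', array([0., 0., 1.]), 'yaw(x-axis) 2.3')
scene jar 7.8
scene tape 6.9
scene block 11.3
scene sdriver 31.9
side jar 14.0
side tape 69.2
side block 16.9
side sdriver 30.4
```

View pics/p2_scene.png

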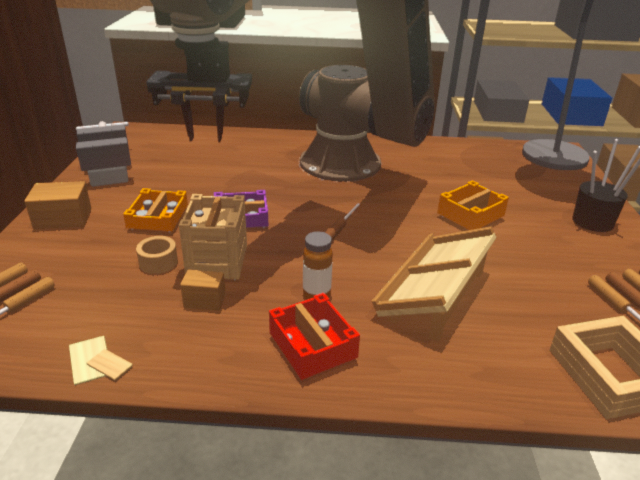

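The picture shows the three trays stacked flush at (214,235). The jar (318,268), roll (157,253), block (203,288) and screwdriver (345,220) are where they were, the screwdriver now in shadow. The wrist fit puts the shallow tray's origin at 105.5 mm with 0.2° tilt, so it is seated. I'll hand in.

```bash
python3 -c "
from cell import bot
print(bot.close_job())"
```

```text
the job is handed in; nothing more can be done
None
```

The deep tray and then the shallow tray are stacked on the bottom tray, measured level and at their seated heights. The bottom tray and the bystanders look undisturbed, and the job was handed in at about 20 s.

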